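Take the block dog out of the board holder

TASK

The lamp-board holder is being stripped down. Slide the block-headed clamp dog along its T-slot to the slot's open end, lift it out there, and set it down (not dropped) standing upright on its foot in the empty compartment of the parts tray. Leave the round-post dog where it is in the other slot.

Things in the scene. Friction and masses are not known exactly. Their poses are not given: they have to be found in the camera images.
- block_head (a point): Head centre of the block-headed dog: loose, aluminium, 0.15-0.31 kg. Head 44 (x, across slot) x 30 (y, along slot) x 50 mm high, small round screw in its top; z up. Point is 25 mm below the top, 45 above the foot's underside. Neck 14 mm wide; foot 36 (x) x 32 (y) x 7 mm runs under the lips. Head starts 2 mm above the holder's top. Axes within 3 degrees of the holder's. Starts in either slot.
- post_head (a point): The round-post dog, which stays in the other slot: point on its axis 45 mm above the underside of its foot, 25 mm below its top. Loose, aluminium, same foot and height as the block dog, but its head is a slim round post of 18 mm diameter with a 30 mm collar at the holder's top.
- holder: Fixed dark plate 160 (x) x 260 (y) x 26 mm high; origin: centre of underside, z up. Two T-slots along y at x = -45 and +45 mm: floor at z 8, cavity 44 wide x 12 high, lips 6 thick with a 22 mm gap (dog play 4 mm each side). Closed at y +130. Open end y -130: lips cut away beyond y -60, so a dog centred at y -105 is clear and lifts straight up. Only the dogs stand above its top.
- tray_bay (a point): Centre of the floor, 4 mm above the bench, of the empty compartment of the fixed steel tray (230 x 130 mm; walls and one divider 4 mm thick, 25 mm above the bench). This compartment, at the tray's +x end, is 109 (x) x 122 (y) mm inside; the -x one holds two small black capacitors. Axes along the tray's sides, z up.
Things that resemble listed ones, but are neither listed nor needed, are in the scene too. Leave any green look-alike of the part that bears block_head alone.

How it is judged:
On the way, in this order (a step that is already met when the one before it is completed fails the run):
1. the block dog has slid to the open end: clear of the lips, still down in its slot (y of block_head in the frame of holder below -0.078 m and z of block_head in the frame of holder below 0.064 m), for 0.05 s.
2. the block dog is set down by the gripper in the empty compartment (x of block_head in the frame of tray_bay between -0.045 and 0.045 m and y of block_head in the frame of tray_bay between -0.05 and 0.05 m and z of block_head in the frame of tray_bay below 0.06 m and contact force between the fingers and block_dog above 1 N), for 0.05 s.
At the end, for the whole second after the job is handed in: The block dog stands upright (within 10 degrees), released and at rest, with its foot on the floor of the tray's empty compartment, and the post dog is within 20 mm of where it started (x of block_head in the frame of tray_bay between -0.045 and 0.045 m and y of block_head in the frame of tray_bay between -0.05 and 0.05 m and z of block_head in the frame of tray_bay between 0.04 and 0.05 m and angle between block_head's own z axis and vertical below 0.17 rad and linear speed of block_dog below 0.02 m/s and distance of post_head from where it was at the start of the episode below 0.02 m); the robot touches nothing.
It fails at once if the round-post dog is shifted by more than 20 mm (distance of post_head from where it was at the start of the episode above 0.02 m).
It also fails if it takes over 45 s, if anything falls off the work surface, if the arm or the gripper's body presses on something with over 40 N, if the wrist force passes 120 N, or if a joint passes its speed limit or range.

ROBOT

A 6-joint arm with a two-finger parallel gripper is mounted at the origin on the work surface. World frame = base frame: x ahead of the robot, y to its left, z up, the work surface at z = 0. Lengths are in m, angles in rad, forces in N, time in s.
With the tool pointing down it reaches from about 0.4 to 0.825 m from the base axis. Payload 7 kg.
Tool frame: the origin (TCP) lies on the mounting face of the last link; the fingertips stand 178 mm ahead of it and the grasp point (between the pads) lies arm.grip_depth ahead of it (arm.grip_depth is the distance from the TCP to the grasp point, in m); z points along the fingers, y is the direction in which the jaws open and shut (so a half turn about z gives the same grasp; the last joint's range is limited). The gripper opens to 88 mm and grips with 3 to 60 N. Pads are 19 mm wide; open, the fingers measure 130 mm over their backs; the gripper's body (78 mm by 193 mm) begins 47 mm behind the grasp point.
Start: joints at [-0.896, 0.359, 0.012, 0, -1.224, -0.288], TCP at [0.255, -0.625, 0.405] pointing down, gripper open.
Joint ranges: [-3.07, 3.07], [-1.43, 2.12], [-1.02, 1.25], [-3.03, 1.67], [-3.05, -0], [-3.03, 3.03]. Speed limits (rad/s): [2.39, 2.39, 3.01, 3.14, 3.14, 3.14].

INTERFACE

Orientations are given as [roll, pitch, yaw] about the fixed x, y, z axes, in that order (R = Rz(yaw) Ry(pitch) Rx(roll)).
In Python, from station import arm gives the robot as it stands.
- The arm moves only by the tool carry_out, never from a script. Its argument "targets" is a list that holds one entry, the list of rows, each a list of 7 numbers: the turn, a rotation vector about the tool's x, y, z in units of 8 degrees (1.0 is 8 degrees), then the shift along the tool's x, y, z in units of 2.5 cm (1.0 is 2.5 cm), then the opening, from -1 (shut) to 1 (fully open). A call has 1 to 20 rows; each row shifts and turns the commanded pose from where the row before left it, along the tool's axes as they then stand; what a row does not reach is not made up. A row lasts 1/8 s, in which the tool goes at most 62.5 mm and 10.7 degrees, less where a joint would pass 70% of its speed; a pose out of reach is approached as far as the arm can. A call with a number of a shift or a turn outside -1 to 1 is refused whole. A call with a gripper value outside its range is refused whole. The fingers move at their own pace and stop on an object; "squeeze" is the grip in N (left out, the last holds). Time passes only in rows, so rows that do not move let the fingers close. It gives the time, the measured TCP pose, the force and the opening at its end, in the units of the state.
- arm.get_state(): the state, without advancing time (a new reading comes with each control period).
- arm.grab_frame(name): name is "side" or "top" or "wrist"; returns (picture, depth): 480x640x3 uint8, red, green, blue; 480x640 float32, m along the optical axis (not along the pixel's ray), 0 where there is no reading.
- arm.camera_model(name): a dict with "camera_matrix" (3x3 intrinsics, pixels), "world_from_camera" (4x4, takes a point from camera to world coordinates). Camera axes: x right, y down, z forward; pixel columns grow to the right and rows downward; lengths in m; the calibration is good to about 2 mm. A picture is of the moment at which its call begins: read the wrist's pose just before it. camera_model takes no time and is no camera call; for the wrist camera it gives the pose at the moment of the call.
- arm.job_done(): hands the job in, once; it reports no verdict.
Trained networks look in the newest picture that a camera, given by its name, has taken for a name from the list of things; names that differ only in an ending like _2 or _b are one class to them, and where a whole thing is asked for, a point or a joint stands for the part that bears it (a point fixed in the world has none). Each returns a list of dicts, best first, with "conf" (0 to 1); they miss things now and then, are a little off and sometimes report something else, mostly with a low value. They report only what shows in the picture. A call takes as long as a camera call. They do not tell look-alikes from the thing itself.
- arm.spot_in(camera, query): "point" ([row, column] in pixels, amid what is visible of it).
- arm.landmark_of(camera, query): "point" ([row, column] in pixels: a listed point, or the origin of a listed thing).
The state is a dict: "t": time; "q": joint angles; "qd": joint speeds; "joint_efforts": joint torques, N m; "eef_pos": TCP position; "ee_rot": TCP orientation; "force": force on the tool from outside, world axes, zero at the start; "moment": the same for the moment, N m; "width": finger opening in m.
Only numpy, scipy, OpenCV 4.12 (cv2) and the standard library are available. Lean on these libraries where they do the work, as an engineer would, in place of code of your own. Each camera call takes 0.05 s, during which the arm holds its last target.

## Working session

There is one attempt and no reset: what is moved stays moved. The work goes in short steps, Python scripts to look and compute and a tool call to move; the robot and the scene stay as the last step left them, time stands still between calls to the robot, and variables do not carry over. Pictures are saved under pics/ and viewed, and the job is handed in when it is done.

Besides the shell and the picture viewer there is one more tool, called after "Request:" by a JSON object that holds its "name" and its "arguments", one argument or row to a line. carry_out: Moves the arm, as the interface text tells. Its arguments: {"type":"object","properties":{"targets":{"type":"array"},"squeeze":{"type":"number"}},"required":["targets"]}

```bash
mkdir -p pics; cat > h.py <<'E'
import numpy as np, cv2
from station import arm
def snap(n,tag):
    im,d=arm.grab_frame(n); cv2.imwrite(f'pics/{tag}.png',im[:,:,::-1]); np.save(f'pics/{tag}.npy',d); return im,d
def px(cam,r,c,z=None,d=None):
    m=arm.camera_model(cam);K=np.array(m["camera_matrix"]);T=np.array(m["world_from_camera"])
    ray=np.linalg.inv(K)@[c,r,1]
    if d is not None: p=ray*d
    else:
        w=T[:3,:3]@ray; p=ray*(z-T[2,3])/w[2]
    return T[:3,:3]@p+T[:3,3]
E
python3 - <<'E'
from h import *
s=arm.get_state(); print({k:np.round(v,3).tolist() for k,v in s.items()}, arm.grip_depth)
for n in ("top","side"):
    im,d=snap(n,n+"0")
    for q in ("block_head","post_head","holder","tray_bay"):
        for o in arm.landmark_of(n,q)[:3]:
            r,c=o["point"]; dd=d[int(r),int(c)]
            print(n,q,np.round([r,c],1),round(o["conf"],2),np.round(px(n,r,c,d=dd),3))
E
```

```text
{'t': 0.0, 'q': [-0.896, 0.359, 0.011, -0.0, -1.224, -0.288], 'qd': [0.001, -0.0, 0.001, -0.001, -0.0, 0.002], 'joint_efforts': [0.001, -58.272, 29.306, 6.998, 0.007, -0.0], 'eef_pos': [0.255, -0.625, 0.404], 'ee_rot': [3.14, -0.0, -2.755], 'force': [0.676, -0.534, 0.815], 'moment': [0.039, 0.016, 0.054], 'width': 0.087} 0.1593
top block_head [187.8 137.2] 0.81 [0.692 0.263 0.071]
top block_head [366.8 224. ] 0.72 [0.39  0.139 0.069]
top block_head [233.3 205.7] 0.7 [0.6   0.153 0.076]
top post_head [286.  216.9] 0.9 [0.513 0.14  0.078]
top holder [269.  234.2] 0.6 [0.546 0.122 0.024]
top tray_bay [211.5 444.6] 0.77 [ 0.61  -0.255  0.004]
side block_head [335.8 267.8] 0.74 [0.6   0.181 0.067]
side block_head [394.9 180.1] 0.7 [0.691 0.284 0.062]
side block_head [344.3 415.2] 0.66 [0.393 0.17  0.063]
side post_head [331.8 329.6] 0.65 [0.515 0.152 0.054]
side holder [333.9 306.9] 0.98 [0.553 0.133 0.024]
side tray_bay [210.1 307.2] 0.95 [ 0.613 -0.254  0.003]
```

View pics/top0.png

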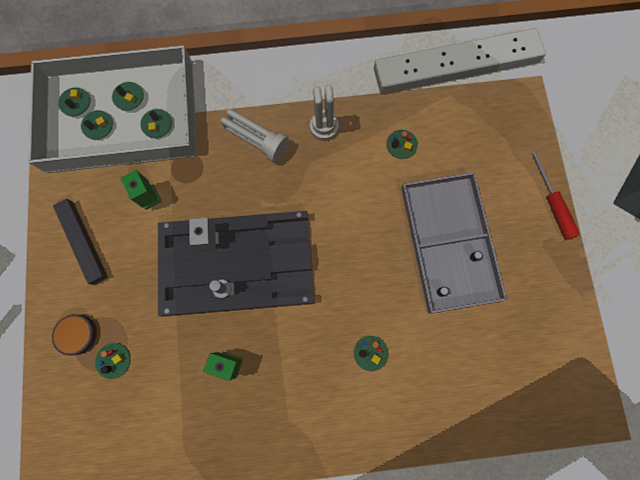

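View pics/side0.png

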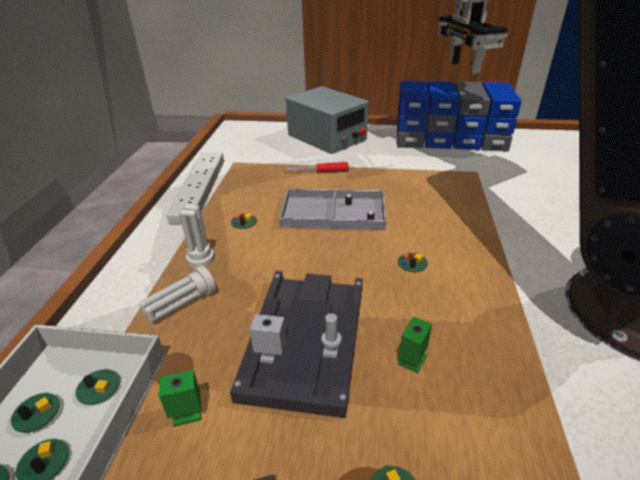

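The block dog is at top px (198,232), in the far slot, and the post is at (218,288). The holder's open end is on the right (-y). The empty bay is at (450,210), and the green blocks are look-alikes. Next I'll measure the poses from depth.

```bash
cat >> h.py <<'E'
def cloud(cam,d):
    m=arm.camera_model(cam);K=np.array(m["camera_matrix"]);T=np.array(m["world_from_camera"])
    v,u=np.mgrid[:480,:640]; p=np.stack([(u-K[0,2])/K[0,0]*d,(v-K[1,2])/K[1,1]*d,d],-1)
    return p@T[:3,:3].T+T[:3,3]
E
python3 - <<'E'
from h import *
P=cloud("top",np.load("pics/top0.npy")); im=cv2.imread("pics/top0.png")
def rect(m,n):
    q=(P[m][:,:2]*1000).astype(np.float32); print(n,len(q),[np.round(a,1) for a in cv2.minAreaRect(q)],np.round(np.median(P[m][:,2]),4), 'med',np.round(q.mean(0),1))
v,u=np.mgrid[:480,:640]
box=lambda r0,r1,c0,c1:(v>=r0)&(v<r1)&(u>=c0)&(u<c1)
z=P[...,2]
rect(box(205,322,150,325)&(abs(z-.026)<.006),'holder')
rect(box(210,260,180,250)&(abs(z-.078)<.006),'blocktop')
rect(box(270,310,200,240)&(abs(z-.078)<.006),'posttop')
rect(box(165,320,395,515)&(abs(z-.025)<.005),'traywalls')
e=box(178,240,412,478)&(z<.010); rect(e,'bayfloor')
for n in ("side",):
    P=cloud(n,np.load("pics/side0.npy")); z=P[...,2]
    rect(box(255,420,225,370)&(abs(z-.026)<.006),'holder')
    rect(box(300,370,245,290)&(abs(z-.078)<.005),'blocktop')
    rect(box(185,235,275,390)&(abs(z-.025)<.005),'traywalls')
E
```

```text
holder 9206 [array([558.9, 121.4]), array([261. , 160.8]), np.float64(88.3)] 0.0247 med [554.7 132.3]
blocktop 508 [array([604.8, 164.3]), array([30.1, 44.2]), np.float64(88.4)] 0.0767 med [604.4 163.8]
posttop 102 [array([514.3, 143.4]), array([16.9, 16.5]), np.float64(54.0)] 0.0767 med [514.1 143.4]
traywalls 1302 [array([ 553.6, -255.7]), array([229.9, 130.7]), np.float64(3.1)] 0.0232 med [ 544.5 -257. ]
bayfloor 3687 [array([ 617.4, -257.8]), array([125.3, 117.4]), np.float64(83.2)] 0.0027 med [ 614.7 -256.1]
holder 8917 [array([558.3, 121.2]), array([263.3, 160.5]), np.float64(88.2)] 0.0259 med [554.1 156.3]
blocktop 536 [array([604.1, 165.3]), array([32.1, 44.5]), np.float64(89.7)] 0.0777 med [603.7 167.4]
traywalls 749 [array([ 552.6, -254.7]), array([230. , 135.5]), np.float64(3.1)] 0.0236 med [ 546.7 -247.9]
```

Request:
{"name": "carry_out", "arguments": {
  "targets": [
    [[0,0,0.993,0,0,0,1],[0,0,0.993,0,0,0,1],[0,0,0.993,0,0,0,1],[0,0,0,-0.407,1,0,1],[0,0,0,-0.407,1,0,1],[0,0,0,-0.407,1,0,1],[0,0,0,-0.407,1,0,1],[0,0,0,-0.407,1,0,1],[0,0,0,-0.407,1,0,1],[0,0,0,-0.407,1,0,1],[0,0,0,-0.407,1,0,1],[0,0,0,-0.407,1,0,1],[0,0,0,-0.407,1,0,1],[0,0,0,-0.407,1,0,1],[0,0,0,-0.407,1,0,1],[0,0,0,-0.407,1,0,1],[0,0,0,-0.407,1,0,1],[0,0,0,-0.407,1,0,1],[0,0,0,-0.407,1,0,1],[0,0,0,-0.407,1,0,1]]
  ]
}}

```text
t: 3.0
eef_pos: [0.4401, -0.2045, 0.4049]
ee_rot: [3.142, 0.001, 3.112]
force: [-0.6, -0.1, -0.5]
width: 0.0876
```

Request:
{"name": "carry_out", "arguments": {
  "targets": [
    [[0,0,0,-0.407,1,0,1],[0,0,0,-0.407,1,0,1],[0,0,0,-0.407,1,0,1],[0,0,0,-0.407,1,0,1],[0,0,0,-0.407,1,0,1],[0,0,0,-0.407,1,0,1],[0,0,0,-0.407,1,0,1],[0,0,0,-0.407,1,0,1],[0,0,0,-0.407,1,0,1],[0,0,0,-0.407,1,0,1],[0,0,0,-0.407,1,0,1],[0,0,0,-0.407,1,0,1],[0,0,0,-0.407,1,0,1],[0,0,0,-0.407,1,0,1],[0,0,0,-0.407,1,0,1],[0,0,0,0,0,0,1],[0,0,0,0,0,0,1]]
  ]
}}

```text
t: 5.12
eef_pos: [0.6034, 0.1653, 0.4043]
ee_rot: [-3.141, -0.001, 3.113]
force: [0.5, 0.5, 0.8]
width: 0.0876
```

```bash
python3 - <<'E'
from h import *
s=arm.get_state(); print({k:np.round(s[k],4).tolist() for k in('t','q','eef_pos','ee_rot','width','force')})
im,d=snap("wrist","w1"); P=cloud("wrist",d); z=P[...,2]
m=(abs(z-.078)<.006)&(abs(P[...,0]-.6045)<.04)&(abs(P[...,1]-.1645)<.04)
q=(P[m][:,:2]*1000).astype(np.float32); print(len(q), cv2.minAreaRect(q) if len(q)>5 else '', np.median(z[m]))
E
```

```text
{'t': 5.125, 'q': [0.579, 0.2788, -0.1034, -0.0001, -1.1894, -2.1787], 'eef_pos': [0.6034, 0.1653, 0.4043], 'ee_rot': [-3.1412, -0.0007, 3.1127], 'width': 0.0876, 'force': [0.4554, 0.4676, 0.7966]}
2074 ((605.0008544921875, 164.620849609375), (29.769447326660156, 43.636783599853516), 88.84645080566406) 0.07855706072601268
```

View pics/w1.png

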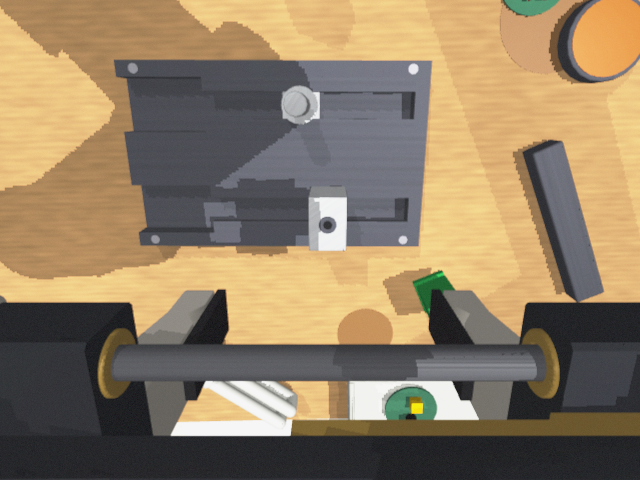

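The wrist camera agrees: the block head is at (0.6047, 0.1645). Its top shows at px (328,225), clear of the post at (297,104). Now I'll descend and grip.

Request:
{"name": "carry_out", "arguments": {
  "targets": [
    [[0,0,0,-0.05,-0.03,0.94,1],[0,0,0,0,0,0.94,1],[0,0,0,0,0,0.94,1],[0,0,0,0,0,0.94,1],[0,0,0,0,0,0.94,1],[0,0,0,0,0,0.94,1],[0,0,0,0,0,0.94,1],[0,0,0,0,0,0.94,1],[0,0,0,0,0,0,1],[0,0,0,0,0,0,-1],[0,0,0,0,0,0,-1],[0,0,0,0,0,0,-1],[0,0,0,0,0,0,-1],[0,0,0,0,0,0,-1],[0,0,0,0,0,0,-1]]
  ],
  "squeeze": 25
}}

```text
t: 7.05
eef_pos: [0.6046, 0.1643, 0.2167]
ee_rot: [3.142, 0.0, 3.112]
force: [1.4, -0.1, -0.6]
width: 0.0333
```

Request:
{"name": "carry_out", "arguments": {
  "targets": [
    [[0,0,0,0,0,0,-1],[0,0,0,0,0,0,-1],[0,0,0,0,0,0,-1]]
  ]
}}

```text
t: 7.42
eef_pos: [0.6046, 0.1643, 0.2166]
ee_rot: [-3.142, -0.0, 3.113]
force: [-0.6, 0.2, -1.0]
width: 0.0298
```

Request:
{"name": "carry_out", "arguments": {
  "targets": [
    [[0,0,0,0,-0.2,0,-1],[0,0,0,0,-0.4,0,-1],[0,0,0,0,-0.5,0,-1],[0,0,0,0,-0.5,0,-1]]
  ]
}}

```text
t: 7.92
eef_pos: [0.6033, 0.1232, 0.2166]
ee_rot: [-3.142, -0.0, 3.112]
force: [-0.3, 0.8, -0.0]
width: 0.0299
```

Request:
{"name": "carry_out", "arguments": {
  "targets": [
    [[0,0,0,0,-0.5,0,-1],[0,0,0,0,-0.5,0,-1],[0,0,0,0,-0.5,0,-1],[0,0,0,0,-0.5,0,-1],[0,0,0,0,-0.5,0,-1],[0,0,0,0,-0.5,0,-1],[0,0,0,0,-0.5,0,-1],[0,0,0,0,-0.5,0,-1],[0,0,0,0,-0.2,0,-1],[0,0,0,0,0,0,-1],[0,0,0,0,0,0,-1]]
  ]
}}

```text
t: 9.3
eef_pos: [0.6003, 0.0193, 0.2166]
ee_rot: [-3.141, -0.0, 3.113]
force: [-0.0, -0.3, -0.6]
width: 0.0293
```

```bash
python3 - <<'E'
from h import *
s=arm.get_state(); print({k:np.round(s[k],4).tolist() for k in('t','eef_pos','width','force')})
snap("side","s2")
E
```

```text
{'t': 9.3, 'eef_pos': [0.6003, 0.0193, 0.2166], 'width': 0.0293, 'force': [-0.0356, -0.2809, -0.5514]}
```

View pics/s2.png

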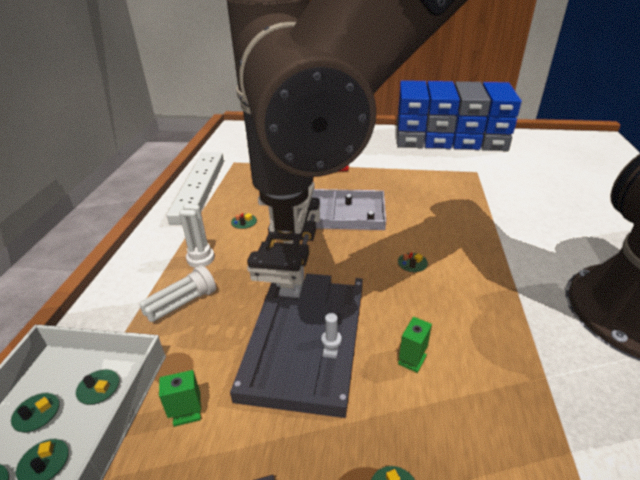

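The post hasn't moved (px 332,335), and the block is held at the open end, at about holder y = -0.10. Next: lift and carry to the bay.

Request:
{"name": "carry_out", "arguments": {
  "targets": [
    [[0,0,0,0,0,-0.3,-1],[0,0,0,0,0,-0.5,-1],[0,0,0,0,0,-0.6,-1],[0,0,0,0,0,-0.6,-1],[0,0,0,0,0,-0.4,-1],[0,0,0,0,0,0,-1]]
  ],
  "squeeze": 30
}}

```text
t: 10.1
eef_pos: [0.6006, 0.0194, 0.2779]
ee_rot: [3.141, 0.002, 3.112]
force: [0.1, -0.5, -2.4]
width: 0.0295
```

Request:
{"name": "carry_out", "arguments": {
  "targets": [
    [[0,0,0,-0.05,-0.4,0,-1],[0,0,0,-0.05,-0.7,0,-1],[0,0,0,-0.05,-0.8,0,-1],[0,0,0,-0.05,-0.8,0,-1],[0,0,0,-0.05,-0.8,0,-1],[0,0,0,-0.05,-0.8,0,-1],[0,0,0,-0.05,-0.8,0,-1],[0,0,0,-0.05,-0.8,0,-1],[0,0,0,-0.05,-0.8,0,-1],[0,0,0,-0.05,-0.8,0,-1],[0,0,0,-0.05,-0.8,0,-1],[0,0,0,-0.05,-0.8,0,-1],[0,0,0,-0.05,-0.8,0,-1],[0,0,0,-0.03,-0.54,0,-1],[0,0,0,0,-0.2,0,-1],[0,0,0,0,0,0,-1],[0,0,0,0,0,0,-1]]
  ]
}}

```text
t: 12.22
eef_pos: [0.6097, -0.2466, 0.2767]
ee_rot: [3.141, 0.0, 3.113]
force: [0.1, 0.5, -2.2]
width: 0.03
```

```bash
python3 - <<'E'
from h import *
s=arm.get_state(); print({k:np.round(s[k],4).tolist() for k in('t','eef_pos','width','force')})
snap("side","s3")
for n in ("side",): print([(np.round(o["point"]),round(o["conf"],2)) for o in arm.landmark_of(n,"block_head")])
E
```

```text
{'t': 12.225, 'eef_pos': [0.6097, -0.2466, 0.2767], 'width': 0.03, 'force': [0.11, 0.4625, -2.236]}
[(array([170., 306.]), 0.86), (array([341., 415.]), 0.8), (array([394., 182.]), 0.62)]
```

View pics/s3.png

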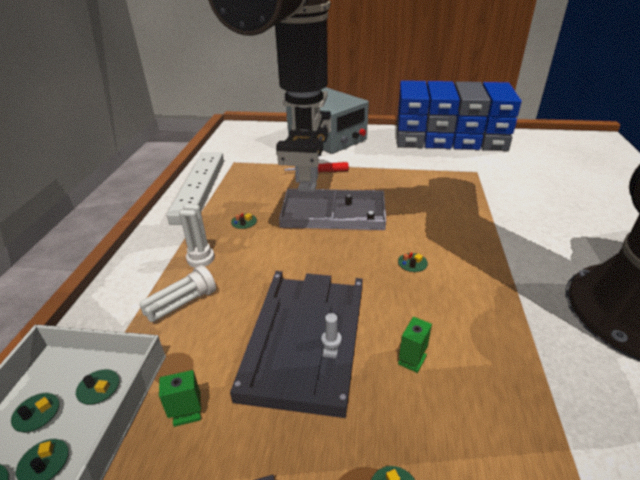

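The dog is held upright over the bay (head at px 306,170). Lower most of the way, then creep.

Request:
{"name": "carry_out", "arguments": {
  "targets": [
    [[0,0,0,0,-0.22,0.3,-1],[0,0,0,0,0,0.5,-1],[0,0,0,0,0,0.5,-1],[0,0,0,0,0,0.5,-1],[0,0,0,0,0,0.35,-1],[0,0,0,0,0,0.15,-1],[0,0,0,0,0,0.05,-1],[0,0,0,0,0,0.05,-1],[0,0,0,0,0,0,-1],[0,0,0,0,0,0,-1]]
  ]
}}

```text
t: 13.58
eef_pos: [0.6095, -0.2526, 0.217]
ee_rot: [-3.142, 0.0, 3.112]
force: [-0.3, 1.3, -2.5]
width: 0.03
```

Request:
{"name": "carry_out", "arguments": {
  "targets": [
    [[0,0,0,0,0,0.04,-1],[0,0,0,0,0,0.04,-1],[0,0,0,0,0,0,-1],[0,0,0,0,0,0,-1]]
  ]
}}

```text
t: 14.08
eef_pos: [0.6095, -0.2525, 0.2146]
ee_rot: [3.142, -0.0, 3.112]
force: [0.8, 0.5, -2.8]
width: 0.0296
```

Request:
{"name": "carry_out", "arguments": {
  "targets": [
    [[0,0,0,0,0,0.03,-1],[0,0,0,0,0,0.03,-1],[0,0,0,0,0,0,-1],[0,0,0,0,0,0,-1]]
  ]
}}

```text
t: 14.58
eef_pos: [0.6095, -0.2525, 0.2131]
ee_rot: [3.142, -0.0, 3.112]
force: [0.1, -0.0, -2.9]
width: 0.0298
```

Request:
{"name": "carry_out", "arguments": {
  "targets": [
    [[0,0,0,0,0,0.02,-1],[0,0,0,0,0,0.02,-1],[0,0,0,0,0,0,-1],[0,0,0,0,0,0,-1]]
  ]
}}

```text
t: 15.08
eef_pos: [0.6095, -0.2525, 0.2126]
ee_rot: [-3.141, 0.0, 3.113]
force: [-2.6, 1.8, 3.9]
width: 0.0297
```

The force went from -2.9 to +3.9 N at z = 0.2126, the predicted floor height, so the foot is down. Release and retreat.

Request:
{"name": "carry_out", "arguments": {
  "targets": [
    [[0,0,0,0,0,0,-0.2],[0,0,0,0,0,0,-0.2],[0,0,0,0,0,0,0.2],[0,0,0,0,0,0,0.2],[0,0,0,0,0,0,0.2],[0,0,0,0,0,0,0.2],[0,0,0,0,0,-0.3,0.2],[0,0,0,0,0,-0.6,0.2],[0,0,0,0,0,-1,0.2],[0,0,0,0,0,-1,0.2],[0,0,0,0,0,-1,0.2],[0,0,0,0,0,-1,0.2],[0,0,0,0,0,-1,0.2],[0,0,0,0.8,0,-0.6,0.2],[0,0,0,0.8,0,0,0.2],[0,0,0,0.8,0,0,0.2],[0,0,0,0.8,0,0,0.2],[0,0,0,0,0,0,0.2],[0,0,0,0,0,0,0.2]]
  ]
}}

```text
t: 17.45
eef_pos: [0.5299, -0.2503, 0.3757]
ee_rot: [-3.141, 0.002, 3.113]
force: [0.4, 0.1, 0.1]
width: 0.0527
```

```bash
python3 - <<'E'
from h import *
s=arm.get_state(); print({k:np.round(s[k],4).tolist() for k in('t','eef_pos','width','force')})
for n in ("side","wrist","top"):
    im,d=snap(n,n+"4"); P=cloud(n,d); z=P[...,2]
    for nm,c,zz in (("block",(.6095,-.252),.074),("post",(.5142,.1434),.078)):
        m=(abs(z-zz)<.006)&(abs(P[...,0]-c[0])<.05)&(abs(P[...,1]-c[1])<.05)
        q=(P[m][:,:2]*1000).astype(np.float32); print(n,nm,len(q), [np.round(a,1) for a in cv2.minAreaRect(q)] if len(q)>5 else '', np.median(z[m]) if len(q) else '')
E
```

```text
{'t': 17.45, 'eef_pos': [0.5299, -0.2503, 0.3757], 'width': 0.0527, 'force': [0.3701, 0.0869, 0.0997]}
side block 180 [array([ 609.2, -250.6]), array([31. , 44.1]), np.float64(89.0)] 0.07372420615648267
side post 117 [array([513.5, 145.3]), array([16.6, 17.5]), np.float64(19.9)] 0.0772984299782582
wrist block 1681 [array([ 606.5, -251.5]), array([29.6, 37.1]), np.float64(87.7)] 0.07400251118075157
wrist post 0  
top block 0  
top post 0
```

View pics/side4.png

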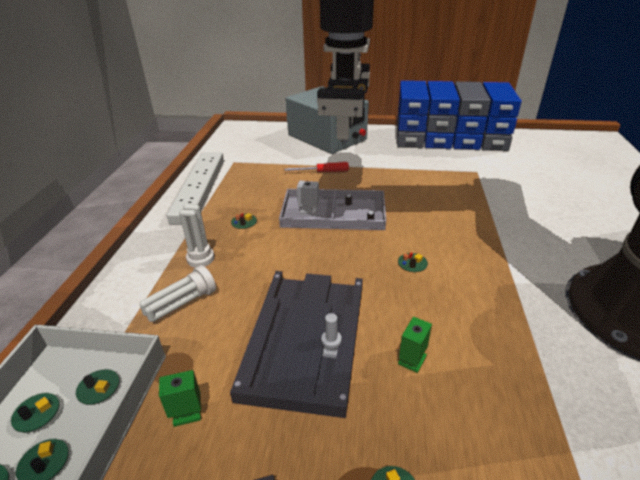

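View pics/wrist4.png

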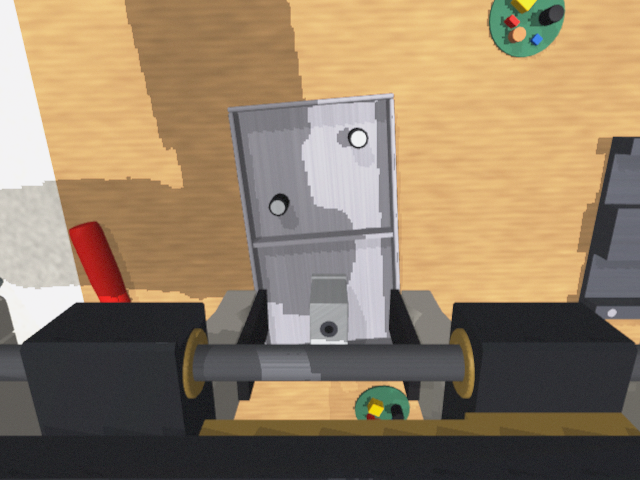

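The block dog stands upright in the empty bay (side px 308,197; wrist px 328,325). Its top is level at z = 0.074, as expected, and the post is still at px (332,335).

```bash
python3 -c "
from station import arm
print(arm.job_done())"
```

```text
the job is handed in; nothing more can be done
None
```

The block-headed dog is now standing in the tray's empty compartment, and the job was handed in at about 17.6 s of the 45 s allowed. I gripped its head along the slot, slid it about 145 mm to the open end (holder y about -0.10), and lifted it straight out. I then lowered it until the foot touched the floor, released it and backed the arm away.

- **Block dog:** the side camera puts its head at (0.609, -0.251), within about 2 mm of the bay centre. Its top is at z = 0.074, the height expected for standing upright on the floor.
- **Post dog:** it is at (0.5135, 0.145), against (0.514, 0.143) at the start, so any movement is within measurement error.
- **Gripper:** it is clear of everything, with the measured force near zero.
- **Checks that gave less:** the top camera returned no usable points for either dog in the last check. The wrist camera saw only part of the block's head, so its centre read about 3 mm lower in x.

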